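# Seat the taper arbor in the finishing spindle

## Robot

A 6-joint arm with a two-finger parallel gripper is mounted at the origin on the work surface. World frame = base frame: x ahead of the robot, y to its left, z up, the work surface at z = 0. Lengths are in m, angles in degrees, forces in N, time in s.
With the tool pointing down it reaches from about 0.4 to 0.825 m from the base axis. Payload 7 kg.
Tool frame: the origin (TCP) lies at the very end of the fingers, on their centre line; the grasp point (between the pads) lies 19 mm behind it (hold_point_z is the distance from the TCP to the grasp point, in m); x points along the fingers, y is the direction in which the jaws open and shut, and the axes are right-handed (so a half turn about x gives the same grasp; the last joint's range is limited). The gripper opens to 88 mm and grips with 3 to 60 N. Pads are 19 mm wide; open, the fingers measure 130 mm over their backs; the gripper's body (78 mm by 193 mm) begins 47 mm behind the grasp point.
Start: joints at [-49.269, 20.546, 0.682, 0, -70.136, -16.507], TCP at [0.277, -0.616, 0.227] pointing down, gripper open.
Joint ranges: [-176.03, 176.03], [-82.01, 121.73], [-58.28, 71.71], [-173.87, 95.51], [-174.79, -0.11], [-173.66, 173.66]. Speed limits (degrees/s): [136.94, 136.94, 172.46, 180, 180, 180].

## Interface

Orientations are given as [roll, pitch, yaw] about the fixed x, y, z axes, in that order (R = Rz(yaw) Ry(pitch) Rx(roll)).
In Python, from plant import * gives the robot as it stands.
- The arm moves only by the shell command python3 -m crank 'ROWS'. ROWS is a JSON object of lists of equal length, an entry for each row: "delta_pos": the shift along the tool's x, y, z in m, a list of three; "turn": the turn, a rotation vector about the tool's x, y, z in degrees, a list of three; "grip": the opening, from 0 (shut) to 1 (fully open). A call has 1 to 12 rows; each row is the pose to reach, as a shift and turn from the pose commanded when the call began, along the tool's axes at that moment; what a row does not reach only later rows make up. A row lasts 1/12 s, in which the tool goes at most 41.7 mm and 7.16 degrees, less where a joint would pass 70% of its speed; a pose out of reach is approached as far as the arm can. A call with a gripper value outside its range is refused whole. The fingers move at their own pace and stop on an object; the grip force is fixed at half the most. Time passes only in rows, so rows that repeat a pose let the fingers close. It gives the time, the measured TCP pose, the force and the opening at its end, in the units of the state.
- get_obs(): the state, without advancing time (a new reading comes with each control period).
- snapshot(name): name is "scene" or "side" or "wrist"; returns a dict with "pixels" (384x512x3 uint8, blue, green, red), "range_z" (384x512 float32, m along the optical axis (not along the pixel's ray), 0 where there is no reading), "camera_matrix" (3x3 intrinsics, pixels), "k1" (the pictures are not rectified: a ray, as slopes to the right and down, at radius r is drawn at 1 + k1 r^2 times it, then the intrinsics apply), "eye" and "rotation" of the camera in the world. Camera axes: x right, y up, looking along -z (the intrinsics and any distortion apply to the point x, -y, -z); pixel columns grow to the right and rows downward; lengths in m; the calibration is good to about 2 mm. A picture is of the moment at which its call begins.
- close_job(): hands the job in, once; it reports no verdict.
The state is a dict: "clock": time; "joint_pos": joint angles; "qvel": joint speeds; "tau": joint torques, N m; "tool_pos": TCP position; "orientation": TCP orientation; "force": force on the tool from outside, world axes, zero at the start; "moment": the same for the moment, N m; "opening": finger opening in m.
Only numpy, scipy, OpenCV 4.12 (cv2) and the standard library are available. Lean on these libraries where they do the work, as an engineer would, in place of code of your own. Each camera call takes 0.05 s, during which the arm holds its last target. There are 200 camera calls.

## Task

Take the red arbor out of the rack, stand its tapered shank upright in the spindle's socket and let go of it; it will stand there about 15 mm proud. Then tap or press its head down from above until it locks fully home, with its flange down on the socket's rim. Leave the blue and yellow arbors in the rack.

Things in the scene. Friction and masses are not known exactly. Their poses are not given: they have to be found in the camera images.
- red_arbor: Upright arbor, 150 g, ribbed red head. Origin: centre of the shank's lower tip, z up its axis. Above it: steel taper shank 0-60 mm (14 mm thick at the chamfered tip, 26 at the top), steel flange 60-66 mm (52 across), round head 66-106 mm (33 across, flat top): grip here. Hangs by its flange in one of 3 holes, 90 mm apart in a row, of a fixed plywood rack 85 mm high; lift it 70 mm to clear.
- blue_arbor: Bystander in the same rack: blue head, straight shank 28 mm thick. Origin on its axis 25 mm above the table as it hangs; flange 60-66 mm and head 66-106 mm above the origin, 52 and 33 mm across. Stays in its hole.
- yellow_arbor: Bystander in the same rack: yellow head, stub taper shank. Origin on its axis 25 mm above the table as it hangs; flange 60-66 mm and head 66-94 mm above the origin, 52 and 33 mm across. Stays in its hole.
- socket_mouth (a point): Centre of the up-facing socket at its aluminium rim (62 mm across, 110 mm above the table), on a fixed spindle, base 130 mm square; z up. Flared mouth 38 mm, 25 at 12 mm depth. Under its own weight red's tip stands 45 mm below the rim, flange 15 mm above it. The brass sleeve inside slides only if the head is pushed with over 10 N (18 N is enough) and stays down; home: tip 60 mm below the rim.

How it is judged:
By the outcome, as a careful person would: the job done as asked, in the order asked, and still so for the second after the job is handed in, with the robot touching nothing.
It also fails if it takes over 45 s, if anything falls off the work surface, if the arm or the gripper's body presses on something with over 40 N, if the wrist force passes 120 N, or if a joint passes its speed limit or range.

## Working session

There is one attempt and no reset: what is moved stays moved. The work goes in short steps, Python scripts to look and compute and a shell command to move; the robot and the scene stay as the last step left them, time stands still between calls to the robot, and variables do not carry over. Pictures are saved under pics/ and viewed, about 8 in all and at most 12, crops included, and the job is handed in when it is done.

```bash
mkdir -p pics
cat > h.py <<'E'
from plant import *
import numpy as np, cv2
def ray(s,u,v):
    K=np.array(s["camera_matrix"]);xd=(u-K[0,2])/K[0,0];yd=(v-K[1,2])/K[1,1]
    x,y=xd,yd
    for _ in range(20):
        f=1+s["k1"]*(x*x+y*y);x,y=xd/f,yd/f
    return np.array(s["rotation"])@np.array([x,-y,-1.0])
def plane(s,u,v,z):
    d=ray(s,u,v);e=np.array(s["eye"]);return e+d*(z-e[2])/d[2]
def depthpt(s,u,v):
    return np.array(s["eye"])+ray(s,u,v)*s["range_z"][int(v),int(u)]
def cloud(s):
    v,u=np.mgrid[0:384,0:512];K=np.array(s["camera_matrix"])
    p=cv2.undistortPoints(np.stack([u,v],-1).reshape(-1,1,2).astype(np.float64),K,np.array([s["k1"],0,0,0,0.])).reshape(384,512,2)
    d=np.dstack([p[...,0],-p[...,1],-np.ones((384,512))])*s["range_z"][...,None]
    return d@np.array(s["rotation"]).T+np.array(s["eye"])
E
python3 - <<'E'
from h import *
o=get_obs();print(o)
ims=[]
for n in("scene","side"):
    s=snapshot(n);np.save(n+".npy",s,allow_pickle=True);ims.append(s["pixels"]);print(n,s["eye"],s["k1"],s["camera_matrix"])
cv2.imwrite("pics/a.png",ims[0]);cv2.imwrite("pics/b.png",ims[1])
E
```

```text
{'clock': 0.0, 'joint_pos': array([-4.92689506e+01,  2.05905884e+01,  6.33423485e-01, -1.90508318e-02,
       -7.01362301e+01, -1.65084420e+01]), 'qvel': array([ 0.02808154,  0.05097668,  0.02474607,  0.06061019, -0.05277968,
       -0.00079214]), 'tau': array([-7.67969177e-04, -5.82716739e+01,  2.93037021e+01,  6.99683726e+00,
        6.79407429e-03, -1.33301578e-04]), 'tool_pos': array([ 0.27672318, -0.61512898,  0.22563295]), 'orientation': array([ 95.65484941,  89.90490283, 119.87096903]), 'force': array([ 0.28770962, -1.17147791, -0.04711635]), 'moment': array([0.00230918, 0.05230974, 0.00338957]), 'opening': 0.08750877692254809}
scene [ 1.03146622 -0.07239775  0.9176214 ] -0.06596135156567594 [[439.02022979   0.         258.35901659]
 [  0.         439.02022979 189.16517849]
 [  0.           0.           1.        ]]
side [0.35536905 0.66192541 0.92433555] -0.19383697894366012 [[469.07288862   0.         260.8122837 ]
 [  0.         469.07288862 190.77495084]
 [  0.           0.           1.        ]]
```

View pics/a.png

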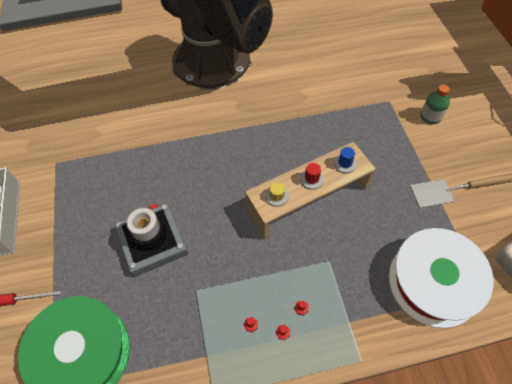

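View pics/b.png

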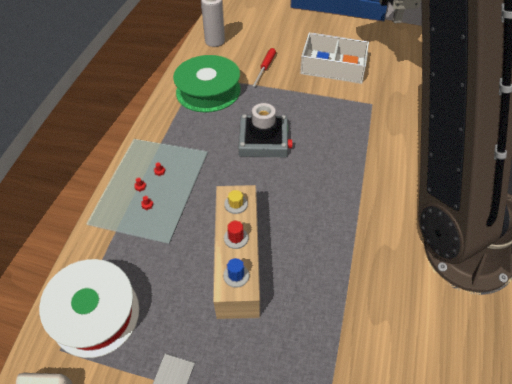

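Scene view: the rack holds yellow (277,191), red (313,173) and blue (347,158). The spindle rim is at (143,222). In the side view, red is at (235,230) and the rim at (263,113).

Run:
```python
from h import *
from scipy.spatial.transform import Rotation as R
box={"scene":dict(red=(300,160,328,192),blue=(335,145,360,172),yellow=(265,180,292,206),rim=(120,200,168,250)),
"side":dict(red=(222,218,250,248),blue=(222,255,250,287),yellow=(222,186,250,215),rim=(245,98,282,132))}
for n in box:
    s=np.load(n+".npy",allow_pickle=True).item();P=cloud(s);hsv=cv2.cvtColor(s["pixels"],cv2.COLOR_BGR2HSV)
    for k,(a,b,c,d) in box[n].items():
        p=P[b:d,a:c].reshape(-1,3);h=hsv[b:d,a:c].reshape(-1,3).astype(int)
        if k=="rim": z0=.110;m=abs(p[:,2]-z0)<.006
        else:
            z0=.119 if k=="yellow" else .131
            m=(abs(p[:,2]-z0)<.006)&(h[:,1]>150)
        q=p[m]
        if len(q)<4: print(n,k,len(q),p[:,2].max());continue
        (cx,cy),r=cv2.minEnclosingCircle(q[:,:2].astype(np.float32))
        print(n,k,len(q),"mean",q.mean(0).round(4),"circ",round(cx,4),round(cy,4),"dia",round(2*r,4))
        # colour mask ray onto plane
        if k=="rim": mm=np.zeros((384,512),np.uint8)
o=get_obs();M=R.from_euler("xyz",o["orientation"],degrees=True).as_matrix();print(M.round(3))
```

```text
Traceback (most recent call last):
  File "h.py", line 17, in cloud
    return d@np.array(s["rotation"]).T+np.array(s["eye"])
           ~~~~~~~~~~~~~~~~~~~~~~~~~~~^~~~~~~~~~~~~~~~~~~
ValueError: operands could not be broadcast together with shapes (384,512) (3,)
```

```bash
sed -i 's/np.array(s\["rotation"\])/rotm(s)/' h.py
cat >> h.py <<'E'
from scipy.spatial.transform import Rotation as R
def rotm(s):
    r=np.array(s["rotation"])
    return r if r.shape==(3,3) else R.from_euler("xyz",r,degrees=True).as_matrix() if r.size==3 else None
E
cat > m.py <<'E'
from h import *
box={"scene":dict(red=(300,160,328,192),blue=(335,145,360,172),yellow=(265,180,292,206),rim=(120,200,168,250)),
"side":dict(red=(222,218,250,248),blue=(222,255,250,287),yellow=(222,186,250,215),rim=(245,98,282,132))}
for n in box:
    s=np.load(n+".npy",allow_pickle=True).item();print(s["rotation"]);P=cloud(s);hsv=cv2.cvtColor(s["pixels"],cv2.COLOR_BGR2HSV)
    for k,(a,b,c,d) in box[n].items():
        p=P[b:d,a:c].reshape(-1,3);h=hsv[b:d,a:c].reshape(-1,3).astype(int)
        z0=.110 if k=="rim" else .119 if k=="yellow" else .131
        m=(abs(p[:,2]-z0)<.006)&((k=="rim")|(h[:,1]>150))
        q=p[m]
        if len(q)<4: print(n,k,len(q),p[:,2].max());continue
        (cx,cy),r=cv2.minEnclosingCircle(q[:,:2].astype(np.float32))
        print(n,k,len(q),"mean",q.mean(0).round(4),"circ",round(cx,4),round(cy,4),"dia",round(2*r,4))
o=get_obs();print(R.from_euler("xyz",o["orientation"],degrees=True).as_matrix().round(3))
E
python3 m.py
```

```text
[31.492248    0.73188425 77.29179064]
scene red 161 mean [0.537  0.15   0.1305] circ 0.5363 0.151 dia 0.0337
scene blue 126 mean [0.5133 0.2359 0.1307] circ 0.5121 0.2378 dia 0.033
scene yellow 149 mean [0.5616 0.0625 0.1183] circ 0.561 0.0632 dia 0.0313
scene rim 453 mean [ 0.5664 -0.2284  0.1092] circ 0.5643 -0.2286 dia 0.0623
[ 3.85380066e+01 -5.33316984e-03 -1.66401037e+02]
side red 173 mean [0.5332 0.1521 0.1304] circ 0.5335 0.1498 dia 0.0363
side blue 183 mean [0.5087 0.239  0.13  ] circ 0.5087 0.2387 dia 0.0326
side yellow 136 mean [0.557  0.0661 0.1188] circ 0.5575 0.0648 dia 0.032
side rim 253 mean [ 0.5646 -0.2272  0.1083] circ 0.564 -0.2292 dia 0.0662
[[-0.001 -0.41   0.912]
 [ 0.001  0.912  0.41 ]
 [-1.     0.002 -0.   ]]
```

```bash
python3 -m crank '{"delta_pos":[[0,0.593,0.549],[0,0.593,0.549],[0,0.593,0.549],[0,0.593,0.549],[0,0.593,0.549],[0,0.593,0.549],[0,0.593,0.549],[0,0.593,0.549],[0,0.593,0.549],[0,0.593,0.549],[0,0.593,0.549],[0,0.593,0.549]],"turn":[[-81.5,0,0],[-81.5,0,0],[-81.5,0,0],[-81.5,0,0],[-81.5,0,0],[-81.5,0,0],[-81.5,0,0],[-81.5,0,0],[-81.5,0,0],[-81.5,0,0],[-81.5,0,0],[-81.5,0,0]],"grip":[1,1,1,1,1,1,1,1,1,1,1,1]}'
cat > go.py <<'E'
import sys
from h import *
t=np.array([float(a) for a in sys.argv[1:4]]);o=get_obs()
M=R.from_euler("xyz",o["orientation"],degrees=True).as_matrix()
print("t",round(o["clock"],2),"pos",o["tool_pos"].round(4),"need tool-frame",(M.T@(t-o["tool_pos"])).round(4))
print("x",M[:,0].round(3),"y yaw",np.degrees(np.arctan2(M[1,1],M[0,1])).round(2),"F",o["force"].round(1),"open",round(o["opening"],4),"q",o["joint_pos"].round(0))
# turn to make tool vertical with y at the given yaw
if len(sys.argv)>4:
    a=np.radians(float(sys.argv[4]));x=np.array([0,0,-1.]);y=np.array([np.cos(a),np.sin(a),0])
    T=np.stack([x,y,np.cross(x,y)],1);print("turn",R.from_matrix(M.T@T).as_rotvec(degrees=True).round(2))
E
python3 go.py 0.535 0.1505 0.227 195.7
```

```text
clock: 1.1
tool_pos: [0.4361, -0.1396, 0.2267]
orientation: [-85.8, 90.0, 20.3]
force: [1.8, -0.9, 0.0]
opening: 0.0876
t 1.1 pos [ 0.4361 -0.1396  0.2267] need tool-frame [-2.000e-04 -1.756e-01  2.511e-01]
x [ 0.  0. -1.] y yaw -163.86 F [ 1.8 -0.9  0. ] open 0.0876 q [  7.  -0. -25.  -0. -65.   9.]
turn [0.44 0.   0.03]
```

```bash
python3 -m crank '{"delta_pos":[[0,-0.176,0.251],[0,-0.176,0.251],[0,-0.176,0.251],[0,-0.176,0.251],[0,-0.176,0.251],[0,-0.176,0.251],[0,-0.176,0.251],[0,-0.176,0.251],[0,-0.176,0.251],[0,-0.176,0.251]],"turn":[[0,0,0],[0,0,0],[0,0,0],[0,0,0],[0,0,0],[0,0,0],[0,0,0],[0,0,0],[0,0,0],[0,0,0]],"grip":[1,1,1,1,1,1,1,1,1,1]}'
python3 go.py 0.535 0.1505 0.227 195.7
python3 - <<'E'
from h import *
s=snapshot("wrist");np.save("w.npy",s,allow_pickle=True);cv2.imwrite("pics/c.png",s["pixels"])
P=cloud(s);hsv=cv2.cvtColor(s["pixels"],cv2.COLOR_BGR2HSV).astype(int)
m=(abs(P[...,2]-.131)<.006)&(hsv[...,1]>130)&((hsv[...,0]<8)|(hsv[...,0]>172));q=P[m]
print(s["eye"],m.sum(),q.mean(0) if len(q) else 0)
if len(q):
  print(cv2.minEnclosingCircle(q[:,:2].astype(np.float32)))
E
```

```text
clock: 1.93
tool_pos: [0.5372, 0.1485, 0.2257]
orientation: [103.6, 89.9, -150.6]
force: [-0.8, -0.7, 0.5]
opening: 0.0875
t 1.93 pos [0.5372 0.1485 0.2257] need tool-frame [-0.0013  0.0016  0.0026]
x [-0.002 -0.001 -1.   ] y yaw -164.19 F [-0.8 -0.7  0.5] open 0.0875 q [ 36.  10. -14.  -0. -66. -20.]
turn [ 0.11 -0.02 -0.1 ]
[0.55921137 0.07265459 0.38275571] 1029 [0.53495846 0.14821216 0.12956648]
((0.5343397259712219, 0.14922650158405304), 0.01704968512058258)
```

View pics/c.png

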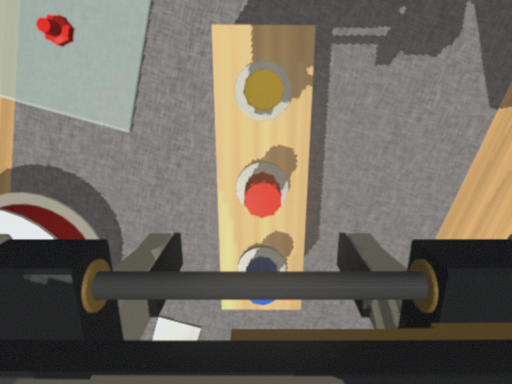

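The wrist view shows the jaws across the row. The red head is at (263,197), between yellow (263,90) and blue (262,285). The wrist fix of (0.534, 0.149) agrees with the scene and side views, so I'm descending and gripping.

```bash
python3 -m crank '{"delta_pos":[[0.025,0.0015,0.002],[0.05,0.0015,0.002],[0.075,0.0015,0.002],[0.1,0.0015,0.002],[0.115,0.0015,0.002],[0.123,0.0015,0.002],[0.128,0.0015,0.002],[0.128,0.0015,0.002],[0.128,0.0015,0.002]],"turn":[[0,0,0],[0,0,0],[0,0,0],[0,0,0],[0,0,0],[0,0,0],[0,0,0],[0,0,0],[0,0,0]],"grip":[1,1,1,1,1,1,1,1,1]}'
python3 go.py 0.535 0.15 0.098 195.7
```

```text
clock: 2.73
tool_pos: [0.5361, 0.1491, 0.0995]
orientation: [-82.4, 89.9, 23.3]
force: [0.6, 0.5, 0.8]
opening: 0.0875
t 2.73 pos [0.5361 0.1491 0.0995] need tool-frame [0.0015 0.0008 0.0012]
x [ 0.001  0.    -1.   ] y yaw -164.3 F [0.6 0.5 0.8] open 0.0875 q [ 36.  16. -24.   0. -50. -20.]
turn [0.   0.01 0.07]
```

```bash
python3 -m crank '{"delta_pos":[[0,0.001,0.001],[0,0.001,0.001],[0,0.001,0.001],[0,0.001,0.001],[0,0.001,0.001],[0,0.001,0.001],[0,0.001,0.001],[0,0.001,0.001],[0,0.001,0.001],[0,0.001,0.001],[0,0.001,0.001],[0,0.001,0.001]],"turn":[[0,0,0],[0,0,0],[0,0,0],[0,0,0],[0,0,0],[0,0,0],[0,0,0],[0,0,0],[0,0,0],[0,0,0],[0,0,0],[0,0,0]],"grip":[0.3,0.3,0.3,0.3,0.3,0.3,0.3,0.3,0.3,0.3,0.3,0.3]}'
python3 go.py 0.535 0.15 0.098 195.7
```

```text
clock: 3.73
tool_pos: [0.5343, 0.1499, 0.0985]
orientation: [86.3, 90.0, -167.9]
force: [-1.0, -0.4, -0.4]
opening: 0.0316
t 3.73 pos [0.5343 0.1499 0.0985] need tool-frame [ 0.0005 -0.0007 -0.0001]
x [-0. -0. -1.] y yaw -164.28 F [-1.  -0.4 -0.4] open 0.0316 q [ 36.  16. -24.  -0. -50. -20.]
turn [ 0.02  0.   -0.01]
```

```bash
python3 -m crank '{"delta_pos":[[-0.005,0,0],[-0.015,0,0],[-0.03,0,0],[-0.045,0,0],[-0.06,0,0],[-0.075,0,0],[-0.09,0,0],[-0.105,0,0],[-0.12,0,0],[-0.128,0,0],[-0.13,0,0],[-0.13,0,0]],"turn":[[0,0,0],[0,0,0],[0,0,0],[0,0,0],[0,0,0],[0,0,0],[0,0,0],[0,0,0],[0,0,0],[0,0,0],[0,0,0],[0,0,0]],"grip":[0,0,0,0,0,0,0,0,0,0,0,0]}'
python3 go.py 0.564 -0.229 0.2285 195.7
```

```text
clock: 4.73
tool_pos: [0.5344, 0.1501, 0.2292]
orientation: [-62.6, 89.9, 43.1]
force: [-0.1, 0.1, -1.6]
opening: 0.0317
t 4.73 pos [0.5344 0.1501 0.2292] need tool-frame [ 0.0004  0.0742 -0.3729]
x [ 0.001  0.001 -1.   ] y yaw -164.28 F [-0.1  0.1 -1.6] open 0.0317 q [ 36.   9. -14.  -0. -66. -20.]
turn [0.02 0.03 0.06]
```

```bash
python3 -m crank '{"delta_pos":[[0,0.003,-0.015],[0,0.009,-0.045],[0,0.016,-0.08],[0,0.024,-0.12],[0,0.032,-0.16],[0,0.04,-0.2],[0,0.048,-0.24],[0,0.056,-0.28],[0,0.063,-0.315],[0,0.069,-0.345],[0,0.073,-0.365],[0,0.0742,-0.373]],"turn":[[0,0,0],[0,0,0],[0,0,0],[0,0,0],[0,0,0],[0,0,0],[0,0,0],[0,0,0],[0,0,0],[0,0,0],[0,0,0],[0,0,0]],"grip":[0,0,0,0,0,0,0,0,0,0,0,0]}'
python3 -m crank '{"delta_pos":[[0,0,0],[0,0,0]],"turn":[[0,0,0],[0,0,0]],"grip":[0,0]}' >/dev/null
python3 go.py 0.564 -0.229 0.2285 195.7
python3 - <<'E'
from h import *
ims=[]
for n in("wrist","side","scene"):
    s=snapshot(n);np.save(n+"2.npy",s,allow_pickle=True);ims.append(s["pixels"])
    P=cloud(s);m=abs(P[...,2]-.110)<.004;m&=np.hypot(P[...,0]-.564,P[...,1]+.229)<.036
    q=P[m];print(n,m.sum());
    if m.sum()>5:print(q.mean(0).round(4),cv2.minEnclosingCircle(q[:,:2].astype(np.float32)))
cv2.imwrite("pics/d.png",cv2.resize(np.hstack(ims[:2]),(800,300)))
cv2.imwrite("pics/d2.png",ims[2])
E
```

```text
clock: 5.73
tool_pos: [0.5631, -0.2319, 0.2268]
orientation: [71.0, 89.8, 176.5]
force: [0.7, -0.0, -1.7]
opening: 0.0316
t 5.9 pos [ 0.5635 -0.2291  0.2274] need tool-frame [-0.0011 -0.0005 -0.    ]
x [-0.002  0.001 -1.   ] y yaw -164.34 F [-0.4  0.7 -0.6] open 0.0316 q [ -4.  14.  -8.  -0. -68.  19.]
turn [-0.04  0.06 -0.09]
wrist 1596
[ 0.5677 -0.2402  0.1086] ((0.5648162961006165, -0.23054750263690948), 0.030819369480013847)
side 212
[ 0.565  -0.2274  0.1091] ((0.563473641872406, -0.22788505256175995), 0.03345249593257904)
scene 398
[ 0.5667 -0.2285  0.1095] ((0.565258264541626, -0.2280227094888687), 0.030778905376791954)
```

View pics/d.png

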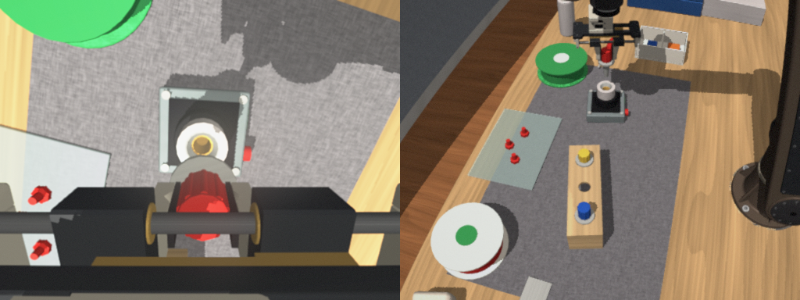

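The wrist view (left) shows red upright in the jaws beside the socket rim at (203,145). The side view (right) shows blue and yellow still racked. The rim fixes agree within about 2 mm, and the flare allows ±12 mm, so I'm lowering.

```bash
python3 -m crank '{"delta_pos":[[0.01,-0.001,0],[0.025,-0.001,0],[0.035,-0.001,0],[0.045,-0.001,0],[0.053,-0.001,0],[0.06,-0.001,0],[0.067,-0.001,0],[0.073,-0.001,0],[0.078,-0.001,0],[0.082,-0.001,0],[0.082,-0.001,0],[0.082,-0.001,0]],"turn":[[0,0,0],[0,0,0],[0,0,0],[0,0,0],[0,0,0],[0,0,0],[0,0,0],[0,0,0],[0,0,0],[0,0,0],[0,0,0],[0,0,0]],"grip":[0,0,0,0,0,0,0,0,0,0,0,0]}'
python3 go.py 0.5645 -0.229 0.1385 195.7
```

```text
clock: 7.05
tool_pos: [0.565, -0.229, 0.1466]
orientation: [114.3, 90.0, -140.0]
force: [0.5, -0.2, -1.2]
opening: 0.0314
t 7.05 pos [ 0.565  -0.229   0.1466] need tool-frame [0.0081 0.0005 0.0001]
x [-0. -0. -1.] y yaw -164.28 F [ 0.5 -0.2 -1.2] open 0.0314 q [ -4.  18. -14.   0. -58.  19.]
turn [ 0.02 -0.   -0.01]
```

```bash
python3 -m crank '{"delta_pos":[[0.002,0,0],[0.004,0,0],[0.006,0,0],[0.006,0,0],[0.006,0,0]],"turn":[[0,0,0],[0,0,0],[0,0,0],[0,0,0],[0,0,0]],"grip":[0,0,0,0,0]}'
python3 go.py 0.5645 -0.229 0.1385 195.7
```

```text
clock: 7.47
tool_pos: [0.5649, -0.2289, 0.1405]
orientation: [69.5, 90.0, 175.2]
force: [0.2, -0.4, -1.7]
opening: 0.0314
t 7.47 pos [ 0.5649 -0.2289  0.1405] need tool-frame [0.002  0.0004 0.0001]
x [-0.  0. -1.] y yaw -164.28 F [ 0.2 -0.4 -1.7] open 0.0314 q [ -4.  18. -15.  -0. -57.  19.]
turn [ 0.02  0.   -0.01]
```

```bash
python3 -m crank '{"delta_pos":[[0.001,0,0],[0.001,0,0],[0.001,0,0]],"turn":[[0,0,0],[0,0,0],[0,0,0]],"grip":[0,0,0]}'
python3 go.py 0.5645 -0.229 0.1385 195.7
```

```text
clock: 7.72
tool_pos: [0.565, -0.229, 0.1396]
orientation: [-102.3, 90.0, 3.4]
force: [0.2, -0.5, -1.7]
opening: 0.0315
t 7.72 pos [ 0.565  -0.229   0.1396] need tool-frame [0.0011 0.0005 0.0001]
x [ 0.  0. -1.] y yaw -164.28 F [ 0.2 -0.5 -1.7] open 0.0315 q [ -4.  18. -15.  -0. -57.  19.]
turn [ 0.02 -0.    0.  ]
```

```bash
python3 -m crank '{"delta_pos":[[0,0,0],[0,0,0],[0,0,0],[0,0,0],[0,0,0],[0,0,0],[0,0,0],[0,0,0],[0,0,0],[0,0,0]],"turn":[[0,0,0],[0,0,0],[0,0,0],[0,0,0],[0,0,0],[0,0,0],[0,0,0],[0,0,0],[0,0,0],[0,0,0]],"grip":[0.45,0.5,0.6,0.8,0.9,0.9,0.9,0.9,0.9,0.9]}'
python3 -m crank '{"delta_pos":[[-0.02,0,0],[-0.04,0,0],[-0.06,0,0],[-0.08,0,0],[-0.1,0,0],[-0.12,0,0],[-0.12,0,0]],"turn":[[0,0,0],[0,0,0],[0,0,0],[0,0,0],[0,0,0],[0,0,0],[0,0,0]],"grip":[0.9,0.9,0.9,0.9,0.9,0.9,0.9]}'
cat > chk.py <<'E'
from h import *
import sys
ims=[]
for n in("wrist","side","scene"):
    s=snapshot(n);ims.append(s["pixels"]);P=cloud(s);hsv=cv2.cvtColor(s["pixels"],cv2.COLOR_BGR2HSV).astype(int)
    near=np.hypot(P[...,0]-.5645,P[...,1]+.229)<.045
    red=near&(hsv[...,1]>130)&((hsv[...,0]<8)|(hsv[...,0]>172))&(P[...,2]>.1)&(P[...,2]<.2)
    z=P[...,2][red]
    if red.sum()<5: print(n,"no red");continue
    zt=np.percentile(z,95);t=red&(abs(P[...,2]-np.median(z[z>zt-.006]))<.004);q=P[t]
    print(n,"red top",q.mean(0).round(4),[np.round(v,4) for v in cv2.minEnclosingCircle(q[:,:2].astype(np.float32))])
    g=near&(hsv[...,1]<60)&(P[...,2]>.112)&(P[...,2]<.14);print("  grey(flange) z",np.percentile(P[...,2][g],[10,50,90]).round(4) if g.sum() else None,g.sum())
    ims[-1]=s["pixels"]
cv2.imwrite(sys.argv[1],cv2.resize(np.hstack(ims[1:]),(800,300)))
E
python3 chk.py pics/e.png; python3 go.py 0.5645 -0.229 0.18 195.7
```

```text
clock: 8.55
tool_pos: [0.565, -0.2289, 0.1396]
orientation: [80.2, 90.0, -174.0]
force: [0.0, 0.5, -0.5]
opening: 0.0787
clock: 9.13
tool_pos: [0.5667, -0.2297, 0.2643]
orientation: [-123.4, 89.6, -17.6]
force: [1.8, -1.0, 1.4]
opening: 0.079
wrist red top [ 0.5655 -0.2305  0.1695] [array([ 0.5651, -0.2296]), np.float64(0.0172)]
  grey(flange) z [0.1286 0.1296 0.1306] 882
side red top [ 0.5647 -0.226   0.1705] [array([ 0.5652, -0.2266]), np.float64(0.0165)]
  grey(flange) z [0.126  0.13   0.1318] 127
scene red top [ 0.5699 -0.2268  0.1699] [array([ 0.5681, -0.2271]), np.float64(0.0157)]
  grey(flange) z [0.1264 0.1303 0.1324] 212
t 9.28 pos [ 0.5647 -0.2288  0.2593] need tool-frame [ 0.0793  0.0003 -0.0002]
x [-0.  0. -1.] y yaw -164.29 F [-0.4 -0.1 -1. ] open 0.0788 q [ -4.  13.  -5.  -0. -72.  19.]
turn [0.01 0.03 0.01]
```

View pics/e.png

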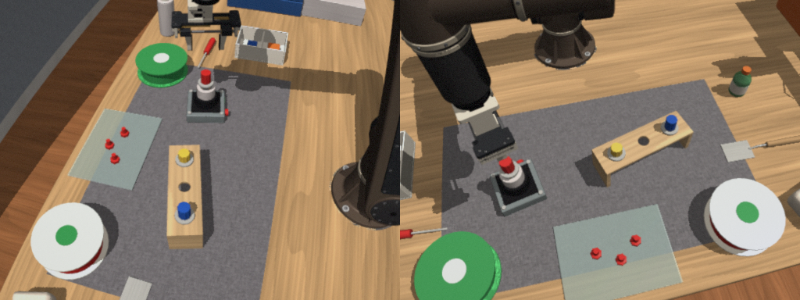

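Red stands upright at socket height: head top z is 0.170 against 0.171 expected, at (205,75) in the side view and (507,165) in the scene view. Next I'll shut the fingers and come down on the head.

```bash
python3 -m crank '{"delta_pos":[[0,0,0],[0.01,0,0],[0.02,0,0],[0.03,0,0],[0.04,0,0],[0.05,0,0],[0.06,0,0],[0.065,0,0],[0.065,0,0],[0.065,0,0],[0.065,0,0],[0.065,0,0]],"turn":[[0,0,0],[0,0,0],[0,0,0],[0,0,0],[0,0,0],[0,0,0],[0,0,0],[0,0,0],[0,0,0],[0,0,0],[0,0,0],[0,0,0]],"grip":[0,0,0,0,0,0,0,0,0,0,0,0]}'
python3 -m crank '{"delta_pos":[[0.01,0,0],[0.018,0,0],[0.02,0,0],[0.022,0,0],[0.024,0,0],[0.024,0,0]],"turn":[[0,0,0],[0,0,0],[0,0,0],[0,0,0],[0,0,0],[0,0,0]],"grip":[0,0,0,0,0,0]}'
python3 go.py 0.5645 -0.229 0.156 195.7
```

```text
clock: 10.28
tool_pos: [0.5654, -0.229, 0.1953]
orientation: [-116.6, 89.9, -10.9]
force: [-0.2, -0.3, -0.5]
opening: 0.0047
clock: 10.78
tool_pos: [0.5655, -0.2292, 0.1709]
orientation: [-139.6, 89.9, -33.8]
force: [-0.3, -0.2, 1.2]
opening: 0.0003
t 10.78 pos [ 0.5655 -0.2292  0.1709] need tool-frame [0.0149 0.0009 0.0005]
x [ 0.001 -0.001 -1.   ] y yaw -164.25 F [-0.3 -0.2  1.2] open 0.0003 q [ -4.  17. -12.   0. -61.  19.]
turn [ 0.05 -0.05  0.04]
```

Just touching at 0.171. Now pressing gently.

```bash
python3 -m crank '{"delta_pos":[[0.001,0,0],[0.002,0,0],[0.003,0,0],[0.003,0,0]],"turn":[[0,0,0],[0,0,0],[0,0,0],[0,0,0]],"grip":[0,0,0,0]}'
python3 go.py 0.5645 -0.229 0.156 195.7
```

```text
clock: 11.12
tool_pos: [0.5659, -0.2293, 0.1689]
orientation: [-128.1, 89.9, -22.3]
force: [-0.2, 0.1, 7.1]
opening: 0.0004
t 11.12 pos [ 0.5659 -0.2293  0.1689] need tool-frame [0.0129 0.0013 0.0007]
x [ 0.002 -0.001 -1.   ] y yaw -164.25 F [-0.2  0.1  7.1] open 0.0004 q [ -4.  17. -13.   0. -60.  19.]
turn [ 0.05 -0.09  0.12]
```

```bash
python3 -m crank '{"delta_pos":[[0.001,0,0],[0.002,0,0],[0.003,0,0],[0.003,0,0]],"turn":[[0,0,0],[0,0,0],[0,0,0],[0,0,0]],"grip":[0,0,0,0]}'
python3 -m crank '{"delta_pos":[[0.001,0,0],[0.002,0,0],[0.003,0,0],[0.003,0,0]],"turn":[[0,0,0],[0,0,0],[0,0,0],[0,0,0]],"grip":[0,0,0,0]}'
python3 go.py 0.5645 -0.229 0.156 195.7
```

```text
clock: 11.45
tool_pos: [0.5659, -0.2293, 0.1659]
orientation: [-128.2, 89.9, -22.5]
force: [-0.7, -0.0, 7.1]
opening: 0.0006
clock: 11.78
tool_pos: [0.5659, -0.2293, 0.1629]
orientation: [-127.9, 89.9, -22.1]
force: [0.1, -0.4, 6.2]
opening: 0.0003
t 11.78 pos [ 0.5659 -0.2293  0.1629] need tool-frame [0.0069 0.0013 0.0007]
x [ 0.002 -0.001 -1.   ] y yaw -164.25 F [ 0.1 -0.4  6.2] open 0.0003 q [ -4.  17. -13.   0. -60.  19.]
turn [ 0.05 -0.09  0.12]
```

```bash
python3 -m crank '{"delta_pos":[[0.001,0,0],[0.002,0,0],[0.003,0,0],[0.004,0,0],[0.005,0,0],[0.006,0,0],[0.006,0,0]],"turn":[[0,0,0],[0,0,0],[0,0,0],[0,0,0],[0,0,0],[0,0,0],[0,0,0]],"grip":[0,0,0,0,0,0,0]}'
python3 -m crank '{"delta_pos":[[0.001,0,0],[0.001,0,0],[0.001,0,0]],"turn":[[0,0,0],[0,0,0],[0,0,0]],"grip":[0,0,0]}'
python3 -m crank '{"delta_pos":[[0.001,0,0],[0.001,0,0],[0.001,0,0]],"turn":[[0,0,0],[0,0,0],[0,0,0]],"grip":[0,0,0]}'
```

```text
clock: 12.37
tool_pos: [0.5659, -0.2294, 0.1569]
orientation: [-127.8, 89.8, -22.0]
force: [-0.8, 0.9, 7.1]
opening: 0.0005
clock: 12.62
tool_pos: [0.566, -0.2294, 0.1566]
orientation: [-129.5, 89.8, -23.7]
force: [-2.2, 1.2, 11.1]
opening: 0.0005
clock: 12.87
tool_pos: [0.566, -0.2294, 0.1565]
orientation: [-131.3, 89.8, -25.5]
force: [-4.6, 1.7, 17.1]
opening: 0.0006
```

```bash
python3 -m crank '{"delta_pos":[[0.001,0,0],[0.0015,0,0],[0.0015,0,0],[0.0015,0,0]],"turn":[[0,0,0],[0,0,0],[0,0,0],[0,0,0]],"grip":[0,0,0,0]}'
python3 -m crank '{"delta_pos":[[-0.005,0,0],[-0.02,0,0],[-0.045,0,0],[-0.07,0,0],[-0.1,0,0],[-0.12,0,0],[-0.12,0,0],[-0.12,0,0]],"turn":[[0,0,0],[0,0,0],[0,0,0],[0,0,0],[0,0,0],[0,0,0],[0,0,0],[0,0,0]],"grip":[0,0,0,0,0,0,0,0]}'
python3 chk.py pics/f.png
```

```text
clock: 13.2
tool_pos: [0.566, -0.2295, 0.1564]
orientation: [-132.0, 89.7, -26.2]
force: [-7.2, 5.1, 25.2]
opening: 0.0004
clock: 13.87
tool_pos: [0.5655, -0.2289, 0.2733]
orientation: [-105.7, 89.8, 0.1]
force: [0.2, -0.5, -0.3]
opening: 0.0007
wrist red top [ 0.5654 -0.2307  0.155 ] [array([ 0.5653, -0.2299]), np.float64(0.017)]
  grey(flange) z [0.1141 0.1151 0.1161] 767
side red top [ 0.5647 -0.2264  0.1557] [array([ 0.5649, -0.2293]), np.float64(0.0175)]
  grey(flange) z [0.1129 0.1154 0.1174] 118
scene red top [ 0.5673 -0.2279  0.1555] [array([ 0.5662, -0.2289]), np.float64(0.0171)]
  grey(flange) z [0.1136 0.116  0.1177] 200
```

View pics/f.png

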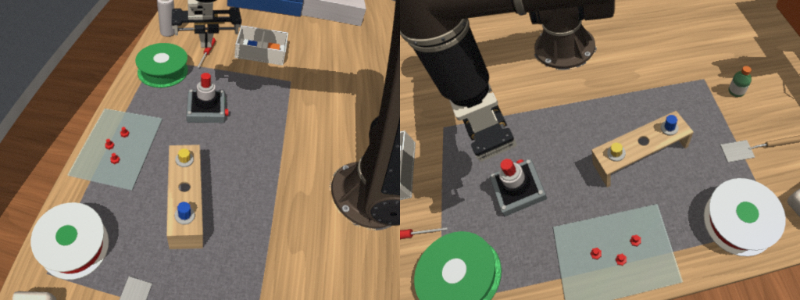

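Red sits home: head top at 0.1555 (0.156 expected) and flange top at 0.1155 (0.116 expected). Blue and yellow are in the rack and the gripper is clear. Handing in.

```bash
python3 -c "
from plant import *
print(close_job())"
```

```text
the job is handed in; nothing more can be done
None
```

The red arbor is fully home in the spindle's socket, and I handed the job in at about 14 s of the 45 s allowed. I gripped it by the head, lifted it clear of the rack and lowered it into the socket. I then let go and pressed the head down with closed fingers.

- **Standing, after release:** the head top measured about 0.170 m, against 0.171 m expected for 15 mm proud.
- **Pressing:** it slid down with only about 6–7 N reading at the end of each step, below the 10 N stated. It then stopped firmly at TCP height 0.1565 m, and I held it to about 25 N.
- **Home, after backing off:** the head top measured 0.155–0.156 m (0.156 expected). The flange top measured 0.115–0.116 m (0.116 expected), which puts the flange down on the rim. All three cameras agreed to within about 1 mm.
- **Everything else:** blue and yellow were still in the rack in the last pictures. The gripper was about 0.12 m above the head, touching nothing.

No checks failed. The one mismatch was the low force readings during the slide, and the position measurements settle that.

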